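# Sort guest toiletries into the linen-closet trays

### The arm

A 6-joint arm with a two-finger parallel gripper is mounted at the origin on the work surface. World frame = base frame: x ahead of the robot, y to its left, z up, the work surface at z = 0. Lengths are in m, angles in rad, forces in N, time in s.
With the tool pointing down it reaches from about 0.275 to 0.825 m from the base axis. Payload 4.9 kg.
Tool frame: the origin (TCP) lies midway between the tips of the shut fingers; the grasp point (between the pads) lies 19 mm behind it (bot.grip_depth is the distance from the TCP to the grasp point, in m); z points along the fingers, y is the line along which they close (so a half turn about z gives the same grasp; the last joint's range is limited). The gripper opens to 85 mm and grips with 20 to 120 N. Pads are 22 mm wide; open, the fingers measure 114 mm over their backs; the gripper's body (76 mm by 85 mm) begins 54 mm behind the grasp point. The pads swing forward as they close: fully open they stand 13 mm farther back than shut.
Start: joints at [1.073, 0.326, -0.193, 1.052, 0, 1.437], TCP at [0.196, 0.514, 0.196] pointing down, gripper open.
Joint ranges: [-2.65, 2.65], [-0.97, 1.79], [-1.3, 1.35], [-1.93, 2.1], [-1.47, 1.37], [-3.14, 3.14]. Speed limits (rad/s): [2.57, 2.57, 3.14, 3.14, 3.14, 3.14].

### API

Orientations are given as a unit quaternion [w, x, y, z].
In Python, from cell import bot gives the robot as it stands. Calls block until the motion is done:
- bot.move_pose(position, orientation): joint-space move of the TCP to a pose.
- bot.move_linear(position, speed=0.15, rotation=None, until_force=None): straight line of the TCP; rotation=None keeps the orientation; speed is the mean speed in m/s. With until_force (N) it stops when the force on the tool has changed by that much, and returns True; else False.
- bot.goto_joints(angles): joint-space move.
- bot.set_gripper(opening, grasp_force=None): opening from 0.0 (shut) to 1.0 (fully open); grasp_force is the grip in N (None keeps the last); returns when the fingers have stopped.
- bot.wait(seconds).
- bot.solve_ik(position, orientation): joint angles nearest the present ones, or None.
- bot.camera(name): name is "side" or "top" or "wrist"; returns the picture (400x640x3 uint8, red, green, blue); there is no depth.
- bot.calibration(name): a dict with "mtx" (3x3 intrinsics, pixels), "extrinsics" (4x4, takes a point from world to camera coordinates); the wrist camera has in their place "hand_eye" (4x4, takes a point from camera to tool coordinates, whose origin is the TCP and whose axes are the flange's). Camera axes: x right, y down, z forward; pixel columns grow to the right and rows downward; lengths in m; the calibration is good to about 2 mm. A picture is of the moment at which its call begins: read the wrist's pose just before it. calibration takes no time and is no camera call.
A pose or a line that the arm cannot do raises bot.PlanningError and nothing moves.
- bot.close_job(): hands the job in; it is judged then, once.
Trained networks look in the newest picture that a camera, given by its name, has taken for a name from the list of things; names that differ only in an ending like _2 or _b are one class to them, and where a whole thing is asked for, a point or a joint stands for the part that bears it (a point fixed in the world has none). Each returns a list of dicts, best first, with "confidence" (0 to 1); they miss things now and then, are a little off and sometimes report something else, mostly with a low value. They report only what shows in the picture. A call takes as long as a camera call. They do not tell look-alikes from the thing itself.
- bot.search_frame(camera, thing): "bbox" ([left, top, width, height] in pixels, round what is visible of it).
Readings, each from a call of its own:
- bot.read_clock(): time.
- bot.read_joint_positions(): joint angles.
- bot.read_joint_vel(): joint speeds.
- bot.read_joint_efforts(): joint torques, N m.
- bot.read_position(): TCP position.
- bot.read_tool_rot(): TCP orientation.
- bot.read_ft_force(): force on the tool from outside, world axes, zero at the start.
- bot.read_moment(): the same for the moment, N m.
- bot.read_gripper_width(): opening from 0.0 (shut) to 1.0 (fully open).
- bot.read_finger_force(): force on a finger pad.
Only numpy, scipy, OpenCV 4.12 (cv2) and the standard library are available. Lean on these libraries where they do the work, as an engineer would, in place of code of your own. Each camera call takes 0.05 s, during which the arm holds its last target. There are 200 camera calls.

### The job

Put away the loose guest toiletries on the closet counter: set each of the two boxed soaps, the two small bottles and the balm tin into the tray that already holds one of its kind. Everything must end on the floor of its tray, soaps lying flat, bottles and tin standing upright, nothing stacked or leaning. Leave the candle and the cedar ring where they are.

Things in the scene. Friction and masses are not known exactly. Their poses are not given: they have to be found in the camera images.
- soap_a: Loose boxed guest soap, a flat white paper carton with a brown band round its middle, 38 mm (its x) by 55 mm (its y) by 22 mm high, 40 g. It lies flat on the counter. Origin: centre of its underside; z up. One of two alike.
- soap_b: Loose boxed guest soap, a flat white paper carton with a brown band round its middle, 38 mm (its x) by 55 mm (its y) by 22 mm high, 40 g. It lies flat on the counter. Origin: centre of its underside; z up. One of two alike.
- bottle_a: Loose small white toiletry bottle standing upright, 30 mm across up to 48 mm height, then a shoulder and a grey cap 20 mm across, 70 mm tall in all, 50 g. Origin: centre of its underside; z up along the bottle. One of two alike.
- bottle_b: Loose small white toiletry bottle standing upright, 30 mm across up to 48 mm height, then a shoulder and a grey cap 20 mm across, 70 mm tall in all, 50 g. Origin: centre of its underside; z up along the bottle. One of two alike.
- tin_a: Loose round aluminium balm tin, 46 mm across and 30 mm tall, standing on its base, 60 g. Origin: centre of its underside; z up.
- tray_bottle: Grey open tray, 125 mm (its x) by 185 mm (its y) by 26 mm high, walls and floor 5 mm thick, fixed. Holds a sample bottle (standing, 70 mm tall), fixed to its floor at x = 0, y = -58 mm; the rest of the floor is free, room for two in a row, e.g. at y = 0 and +58 mm. Origin: centre of the tray's underside, on the counter; z up. Trays differ only in their samples.
- tray_tin: Grey open tray, 125 mm (its x) by 185 mm (its y) by 26 mm high, walls and floor 5 mm thick, fixed. Holds a sample balm tin (standing), fixed to its floor at x = 0, y = -58 mm; the rest of the floor is free, room for two in a row, e.g. at y = 0 and +58 mm. Origin: centre of the tray's underside, on the counter; z up. Trays differ only in their samples.
- candle: Bystander to be left alone: candle in an amber glass with a dark wooden lid, 41 mm across, 52 mm tall, loose, on the robot's side of the things to be sorted. Origin: centre of its underside.
- cedar_ring: Bystander to be left alone: wooden cedar moth ring lying flat, 42 mm across with a 22 mm hole, 16 mm tall, loose, on the robot's side of the things to be sorted. Origin: centre of its underside.
- tray_soap: Grey open tray, 125 mm (its x) by 185 mm (its y) by 26 mm high, walls and floor 5 mm thick, fixed. Holds a sample boxed soap (55 mm side along the tray's x), fixed to its floor at x = 0, y = -58 mm; the rest of the floor is free, room for two in a row, e.g. at y = 0 and +58 mm. Origin: centre of the tray's underside, on the counter; z up. Trays differ only in their samples.
Not all that is in view belongs to the job. Leave any yellow look-alike of the soap_a alone.

How it is judged:
At the end, for the whole second after the job is handed in: Soaps in the soap tray, bottles in the bottle tray, tin in the tin tray: centre of each underside within 56 mm (tray x) and 86 mm (tray y) of the tray centre and under 10 mm above the tray's underside, within 0.15 rad of flat or upright, slower than 20 mm/s (x of soap_a in the frame of tray_soap between -0.056 and 0.056 m and y of soap_a in the frame of tray_soap between -0.086 and 0.086 m and z of each of soap_a, soap_b in the frame of tray_soap below 0.01 m and angle between each of soap_a, soap_b, bottle_a, bottle_b, tin_a's own z axis and vertical below 0.15 rad and linear speed of each of soap_a, soap_b, bottle_a, bottle_b, tin_a below 0.02 m/s and x of soap_b in the frame of tray_soap between -0.056 and 0.056 m and y of soap_b in the frame of tray_soap between -0.086 and 0.086 m and x of bottle_a in the frame of tray_bottle between -0.056 and 0.056 m and y of bottle_a in the frame of tray_bottle between -0.086 and 0.086 m and z of each of bottle_a, bottle_b in the frame of tray_bottle below 0.01 m and x of bottle_b in the frame of tray_bottle between -0.056 and 0.056 m and y of bottle_b in the frame of tray_bottle between -0.086 and 0.086 m and x of tin_a in the frame of tray_tin between -0.056 and 0.056 m and y of tin_a in the frame of tray_tin between -0.086 and 0.086 m and z of tin_a in the frame of tray_tin below 0.01 m); the robot touches nothing.
It fails at once if the candle was shifted by more than 30 mm (distance of candle from where it was at the start of the episode above 0.03 m).
It fails at once if the cedar ring was shifted by more than 30 mm (distance of cedar_ring from where it was at the start of the episode above 0.03 m).
It also fails if it takes over 120 s, if anything falls off the work surface, if the arm or the gripper's body presses on something with over 40 N, if the wrist force passes 120 N, or if a joint passes its speed limit or range.

## Working session

There is one attempt and no reset: what is moved stays moved. The work goes in short steps, each a Python script; the robot and the scene stay as the last script left them, time stands still between calls to the robot, and variables do not carry over. Pictures are saved under pics/ and viewed, at most 14 in all, crops included, and the job is handed in when it is done.

```bash
mkdir -p pics
python3 - <<'E'
from cell import bot
import cv2,numpy as np
np.set_printoptions(precision=4,suppress=True)
for c in("top","side"):
    im=bot.camera(c); cv2.imwrite(f"pics/{c}0.png",im[:,:,::-1])
    k=bot.calibration(c); print(c,k["mtx"].tolist(),np.array(k["extrinsics"]))
    for n in("soap_a","bottle_a","tin_a","candle","cedar_ring","tray_soap","tray_tin","tray_bottle"):
        print(n,[(np.round(d["bbox"]).astype(int).tolist(),round(d["confidence"],2)) for d in bot.search_frame(c,n)])
print(np.array(bot.calibration("wrist")["hand_eye"]),bot.read_tool_rot(),bot.read_clock())
E
```

```text
top [[448.5770413925668, 0.0, 319.70415110074913], [0.0, 448.5770413925668, 195.79040117565395], [0.0, 0.0, 1.0]] [[-0.0245 -0.9997 -0.008  -0.0606]
 [-0.9919  0.0253 -0.1247  0.4174]
 [ 0.1249  0.0049 -0.9922  1.1571]
 [ 0.      0.      0.      1.    ]]
soap_a [([181, 179, 28, 20], 0.91), ([441, 208, 15, 22], 0.74), ([401, 256, 22, 26], 0.63), ([428, 159, 17, 26], 0.55), ([384, 174, 20, 14], 0.54), ([360, 234, 24, 22], 0.51)]
bottle_a [([236, 167, 9, 15], 0.52), ([285, 176, 11, 13], 0.52), ([253, 92, 72, 58], 0.5)]
tin_a [([332, 163, 20, 16], 0.73)]
candle [([230, 202, 17, 20], 0.65)]
cedar_ring [([330, 200, 17, 18], 0.69)]
tray_soap [([253, 92, 72, 58], 0.76)]
tray_tin [([348, 101, 71, 49], 0.66)]
tray_bottle [([166, 98, 74, 55], 0.97)]
side [[380.1935401356349, 0.0, 314.6225640783947], [0.0, 380.1935401356349, 201.27243421169212], [0.0, 0.0, 1.0]] [[ 0.943  -0.3321 -0.021  -0.4115]
 [-0.1905 -0.487  -0.8524  0.0942]
 [ 0.2728  0.8078 -0.5225  0.7372]
 [ 0.      0.      0.      1.    ]]
soap_a [([405, 306, 48, 43], 0.82), ([326, 345, 48, 48], 0.75), ([280, 149, 20, 16], 0.72), ([216, 315, 51, 46], 0.63), ([252, 263, 39, 30], 0.62), ([359, 263, 40, 35], 0.58), ([311, 174, 14, 35], 0.22)]
bottle_a [([315, 175, 11, 32], 0.87), ([308, 151, 11, 28], 0.53)]
tin_a [([349, 214, 26, 28], 0.67)]
candle [([268, 159, 18, 23], 0.71)]
cedar_ring [([296, 226, 23, 24], 0.66)]
tray_soap [([346, 159, 92, 58], 0.79)]
tray_tin [([390, 210, 119, 84], 0.61)]
tray_bottle [([317, 129, 70, 40], 0.78), ([394, 212, 116, 82], 0.2)]
[[-0.0007 -0.9541 -0.2994  0.0757]
 [ 1.     -0.0007 -0.0004  0.0012]
 [ 0.0002 -0.2994  0.9541 -0.1773]
 [ 0.      0.      0.      1.    ]] [0.     0.1809 0.9835 0.    ] 0.9
```

Run:
```python
import cv2
a=cv2.imread("pics/top0.png")[80:300,150:470]
cv2.imwrite("pics/top0c.png",cv2.resize(a,None,fx=2.5,fy=2.5,interpolation=cv2.INTER_CUBIC))
```

```text
(no output)
```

View pics/top0c.png

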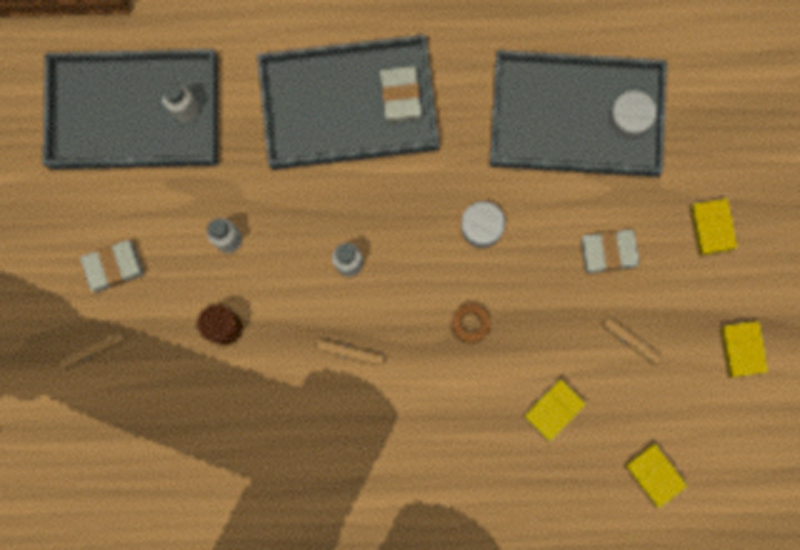

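View pics/side0.png

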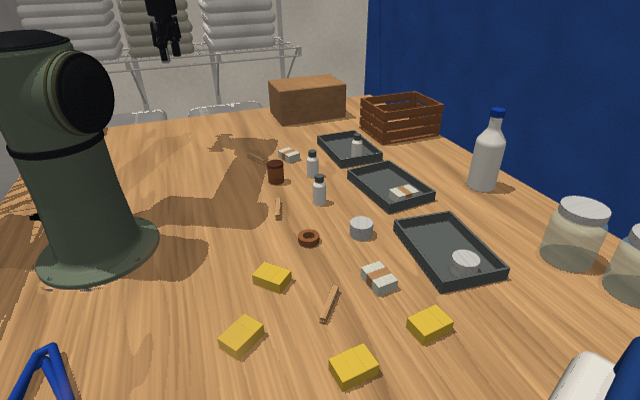

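The crop shows the loose white banded soaps at full-image pixels (195,186) and (394,180). The four yellow look-alikes at (436,171), (448,219), (372,244) and (412,270) stay put. The bottles are at (239,174) and (289,183), and the tin at (343,169). The bottle, soap and tin trays run left to right, with each sample on its right side. In the side view the candle and ring sit on the robot's side of the row, as described.

Next I'll compute the world poses.

```bash
cat > h.py <<'E'
import cv2,numpy as np,sys
from cell import bot
np.set_printoptions(precision=4,suppress=True)
K=bot.calibration("top"); M=np.array(K["mtx"]); T=np.array(K["extrinsics"])
def world(uv,z):
    R,t=T[:3,:3],T[:3,3]; d=R.T@np.linalg.inv(M)@np.array([uv[0],uv[1],1.]); o=-R.T@t
    return (o+d*(z-o[2])/d[2])[:2]
def rect(mask,z):   # world centre, size along/across, long-axis yaw (mod pi)
    c=max(cv2.findContours(mask.astype(np.uint8),0,2)[0],key=cv2.contourArea) if mask.any() else None
    ys,xs=np.nonzero(mask); p=np.array([world((x,y),z) for x,y in zip(xs,ys)],np.float32)
    r=cv2.minAreaRect(p*1000); b=cv2.boxPoints(r)/1000
    e=[b[1]-b[0],b[2]-b[1]]; e.sort(key=np.linalg.norm)
    yaw=np.arctan2(e[1][1],e[1][0])%np.pi
    return np.array(r[0])/1000,[np.linalg.norm(e[1]),np.linalg.norm(e[0])],yaw
def big(mask,roi):
    m=np.zeros(mask.shape,np.uint8); x0,y0,x1,y1=roi; m[y0:y1,x0:x1]=mask[y0:y1,x0:x1]
    n,l,s,_=cv2.connectedComponentsWithStats(m); return l==1+np.argmax(s[1:,4])
def quat(yaw): # tool down, tool y axis (closing) along world yaw (mod pi)
    # q=[0,cos a,sin a,0]: x axis at 2a, y axis at 2a-pi/2
    a=(yaw+np.pi/2)/2; return np.array([0,np.cos(a),np.sin(a),0])
E
python3 - <<'E'
from h import *
im=cv2.imread("pics/top0.png"); hsv=cv2.cvtColor(im,cv2.COLOR_BGR2HSV); s,v=hsv[...,1],hsv[...,2]
for n,roi in dict(tray_bottle=(162,92,243,156),tray_soap=(248,90,330,152),tray_tin=(342,96,422,155)).items():
    m=big((s<90)&(v<130)&(v>0),roi); print(n,m.sum(),*rect(m,.026))
for n,roi in dict(soap_l=(178,173,212,200),soap_r=(380,168,408,192)).items():
    m=np.zeros(s.shape,bool); x0,y0,x1,y1=roi; m[y0:y1,x0:x1]=((s<70)&(v>110))[y0:y1,x0:x1]; print(n,m.sum(),*rect(m,.022))
m=big((s<70)&(v>90),(330,155,356,182)); print("tin",*rect(m,.03))
for n,roi in dict(b_l=(230,160,250,185),b_r=(280,170,298,193)).items():
    m=big((s<90)&(v>60),roi); ys,xs=np.nonzero(m); print(n,m.sum(),xs.min(),xs.max(),ys.min(),ys.max(),xs.mean(),ys.mean(),"mean@40mm",world((xs.mean(),ys.mean()),.04))
print("candle",world((238,209),.05),"ring",world((338,209),.016),"cap L",world((238,171),.07),"cap R",world((288.5,180.5),.07))
im2=np.hstack([cv2.resize(im[155:205,175:255],None,fx=5,fy=5,interpolation=0),cv2.resize(im[155:205,275:355],None,fx=5,fy=5,interpolation=0)])
cv2.imwrite("pics/z.png",im2)
E
```

```text
tray_bottle 3195 [0.622  0.2432] [np.float32(0.18703192), np.float32(0.12989636)] 1.5712677
tray_soap 2914 [0.6234 0.0074] [np.float32(0.18575299), np.float32(0.12951371)] 1.6612931
tray_tin 2994 [ 0.604  -0.2405] [np.float32(0.18475969), np.float32(0.12979037)] 1.4807715
soap_l 209 [0.4518 0.2633] [np.float32(0.05590908), np.float32(0.038723316)] 1.8956048
soap_r 213 [ 0.4535 -0.2678] [np.float32(0.055986773), np.float32(0.039305102)] 1.679176
tin [ 0.4838 -0.1343] [np.float32(0.04572434), np.float32(0.04236796)] 3.1128814
b_l 143 233 246 167 180 239.26573426573427 173.6083916083916 mean@40mm [0.4781 0.1387]
b_r 130 283 294 177 190 288.5615384615385 183.26923076923077 mean@40mm [0.4491 0.0096]
candle [0.3838 0.1403] ring [ 0.3805 -0.1185] cap L [0.4795 0.1363] cap R [0.4515 0.0074]
```

View pics/z.png

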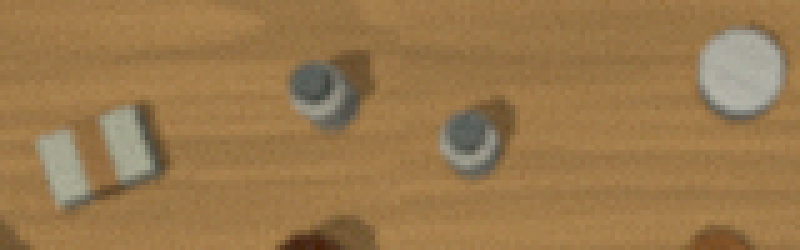

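Sizes and spacings match the given dimensions (trays 187x130, soaps 56x39, tin 46). I'll start with the left soap.

```bash
cat >> h.py <<'E'
trays=dict(bottle=(.622,.2432,.0),soap=(.6234,.0074,.0905),tin=(.604,-.2405,-.090))
H=.14
def goto(p,yaw):
    q0=np.array(bot.read_joint_positions()); best=None
    for y in (yaw,yaw+np.pi):
        j=bot.solve_ik(list(p),quat(y).tolist())
        if j is not None:
            c=np.abs(np.array(j)-q0).max()
            if best is None or c<best[0]: best=(c,y)
    bot.move_pose(list(p),quat(best[1]).tolist())
def job(xy,yaw,z,opening,tray,ty,close_x,tx=0.):
    """pick at xy (closing along yaw), place in tray at (tx,ty), closing along tray x or y"""
    X,Y,a=trays[tray]; c,s=np.cos(a),np.sin(a); d=np.array([X+c*tx-s*ty,Y+s*tx+c*ty])
    goto([*xy,H],yaw); bot.set_gripper(opening,40)
    if bot.move_linear([*xy,z],.12,until_force=10): print("contact going down",bot.read_position())
    bot.set_gripper(0.); w=bot.read_gripper_width()
    bot.move_linear([*xy,H],.15); w2=bot.read_gripper_width(); print("grip",w*85,w2*85,bot.read_finger_force())
    if w2<.2: print("MISSED"); return
    goto([*d,H],a+(0 if close_x else np.pi/2))
    bot.move_linear([*d,z+.02],.15)
    hit=bot.move_linear([*d,z+.0055],.05,until_force=6)
    print("place",hit,np.array(bot.read_position()),d)
    bot.set_gripper(min(1,w2+.17)); bot.move_linear([*d,H],.15); print("t",bot.read_clock())
E
python3 - <<'E'
from h import *
job((.4518,.2633),1.896,.001,1.0,"soap",.058,True)
E
```

```text
grip -0.04382628625086861 -0.10241994759182875 0.0
MISSED
```

Run:
```python
from h import *
bot.goto_joints([1.073,.326,-.193,1.052,0,1.437])
im=bot.camera("top")[:,:,::-1]; cv2.imwrite("pics/top1.png",im)
cv2.imwrite("pics/t1.png",cv2.resize(im[80:240,150:470],None,fx=2.5,fy=2.5)); print(bot.read_clock(),bot.read_position(),bot.read_tool_rot())
```

```text
7.0333 [0.1962 0.5133 0.1955] [-0.      0.1815  0.9834 -0.0006]
```

View pics/t1.png

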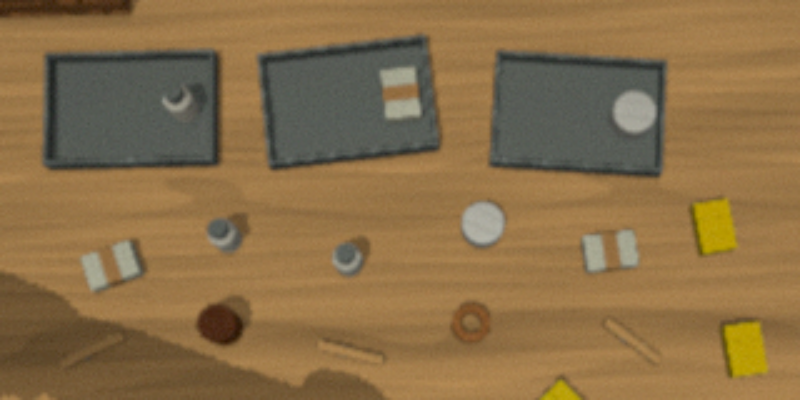

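The soap is unmoved at crop pixel (112,265), so the fingers closed without touching it. I'll look from the grasp pose.

Run:
```python
from h import *
xy=(.4518,.2633)
goto([*xy,H],1.896); bot.set_gripper(1.0,40); print(bot.read_position(),bot.read_tool_rot(),bot.read_gripper_width())
a=bot.camera("wrist")[:,:,::-1]
print(bot.move_linear([*xy,.001],.12,until_force=10),bot.read_position(),bot.read_ft_force())
b=bot.camera("side")[:,:,::-1]; cv2.imwrite("pics/w1.png",np.hstack([cv2.resize(a,(400,250)),cv2.resize(b[100:225,200:400],(400,250))]))
```

```text
[0.4518 0.2633 0.14  ] [-0.     -0.1619  0.9868 -0.    ] 1.004334013188335
False [0.4524 0.2636 0.0016] [0.3127 0.1873 0.325 ]
```

View pics/w1.png

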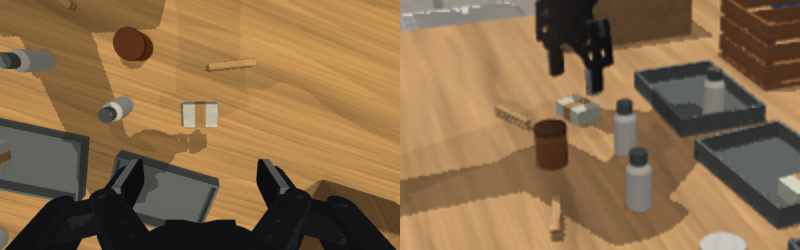

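Run:
```python
from h import *
def ray(Mx,Tw,uv,z):
    R,t=Tw[:3,:3],Tw[:3,3]; d=R.T@np.linalg.inv(Mx)@np.array([*uv,1.]); o=-R.T@t
    return (o+d*(z-o[2])/d[2])
S=bot.calibration("side"); Ms,Ts=np.array(S["mtx"]),np.array(S["extrinsics"])
for n,uv,z in(("soapL",(290,157),.011),("soapR",(379,280.5),.011),("tin",(362,228),.015)): print(n,ray(Ms,Ts,uv,z))
p=np.array(bot.read_position()); q=bot.read_tool_rot(); print(p,q,bot.read_joint_positions())
for z in(0,.0,.1,.2):
  c=Ts@np.array([p[0],p[1],z,1]); print("tcp side px",z,(Ms@c[:3])[:2]/c[2])
# wrist at hover
W=bot.calibration("wrist"); he=np.array(W["hand_eye"]); Mw=np.array(W["mtx"])
from scipy.spatial.transform import Rotation as Ro
q=np.array([0,-.1619,.9868,0]); A=np.eye(4); A[:3,:3]=Ro.from_quat([q[1],q[2],q[3],q[0]]).as_matrix(); A[:3,3]=[.4518,.2633,.14]
print("soap from wrist",ray(Mw,np.linalg.inv(A@he),(320,184),.022),Mw.tolist())
b=bot.camera("side")[:,:,::-1]; c=bot.camera("top")[:,:,::-1]
cv2.imwrite("pics/w2.png",np.hstack([cv2.resize(b[60:260,180:440],(520,400)),cv2.resize(c[90:290,150:290],(280,400))]))
```

```text
soapL [0.452  0.2499 0.011 ]
soapR [ 0.4537 -0.2745  0.011 ]
tin [ 0.4895 -0.1334  0.015 ]
[0.4525 0.2636 0.0017] [ 0.0007 -0.1619  0.9868  0.0002] [ 0.3865  0.4936 -0.5049  0.5708 -0.      0.0612]
tcp side px 0 [289.0195 158.6243]
tcp side px 0.0 [289.0195 158.6243]
tcp side px 0.1 [286.927  124.7123]
tcp side px 0.2 [284.6089  87.143 ]
soap from wrist [0.4541 0.2643 0.022 ] [[310.7040821856369, 0.0, 320.10910432159653], [0.0, 310.7040821856369, 198.6538186146461], [0.0, 0.0, 1.0]]
```

View pics/w2.png

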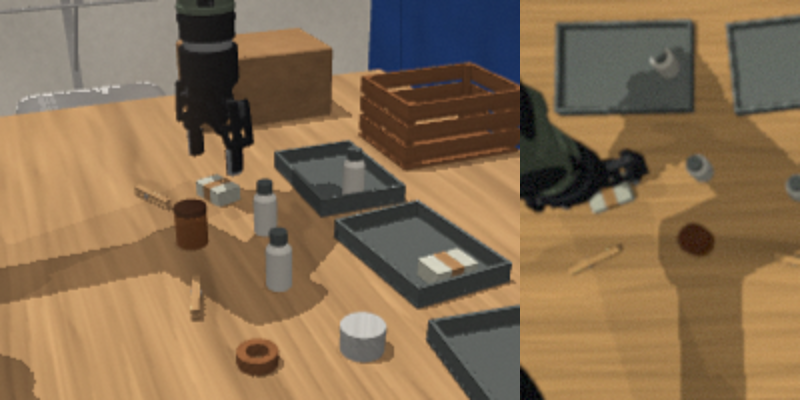

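All three cameras agree on where the soap is. But the side view shows the fingertips clearly above it while the TCP reads z=0.002, and the wrist view also puts the tips nearer the camera than stated. I'll measure the true tip height with a gentle touch of the bare counter.

Run:
```python
from h import *
p=bot.read_position(); bot.move_linear([p[0],p[1],.14])
goto([.49,.205,.14],1.896); bot.set_gripper(0.)
print("w",bot.read_gripper_width())
bot.move_linear([.49,.205,.01],.15,until_force=6)
a=bot.camera("wrist")[:,:,::-1]; b=bot.camera("side")[:,:,::-1]
try:
    print(bot.move_linear([.49,.205,-.07],.03,until_force=5))
except bot.PlanningError as e: print("plan",e)
print(bot.read_position(),bot.read_ft_force(),bot.read_clock())
c=bot.camera("side")[:,:,::-1]
cv2.imwrite("pics/w3.png",np.hstack([cv2.resize(a,(480,300)),cv2.resize(c[90:190,240:340],(300,300))]))
```

```text
w -0.004159220570552718
True
[ 0.4899  0.205  -0.0351] [-1.4541  0.048   7.5886] 15.55
```

View pics/w3.png

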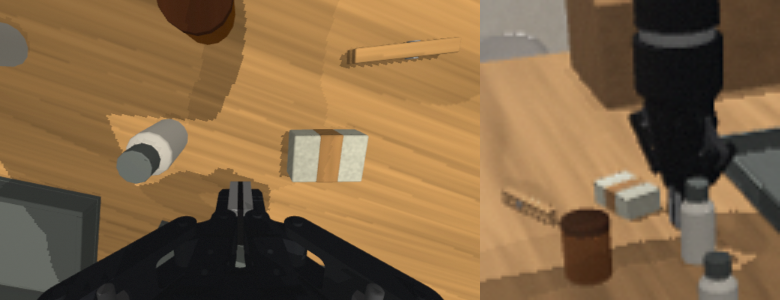

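A shut-finger touch reads z = -0.035, so the real tips sit about 34 mm short of the reported TCP. The wrist view shows them laterally centred at (320,244). I'll apply that offset and carry on.

```bash
sed -i 's/^H=.14/H=.11; DZ=-.034/; s/^    X,Y,a=trays\[tray\];/    z=z+DZ; X,Y,a=trays[tray];/' h.py
python3 - <<'E'
from h import *
bot.move_linear([.49,.205,.11])
job((.4525,.2625),1.896,.002,1.0,"soap",.058,True)
E
```

```text
grip 53.79249910317872 53.71363930581657 42.09063470363617
place True [ 0.6189  0.0651 -0.0262] [0.6182 0.0652]
t 24.65
```

Run:
```python
from h import *
job((.454,-.270),1.679,.002,1.0,"soap",.0,True)
job((.484,-.134),np.pi/2,.004,.85,"tin",.03,False)
im=bot.camera("top")[:,:,::-1]; im2=bot.camera("side")[:,:,::-1]
cv2.imwrite("pics/t3.png",np.hstack([cv2.resize(im[80:240,150:470],(520,260)),cv2.resize(im2[120:300,240:520],(280,180),).repeat(1,0) if 0 else cv2.copyMakeBorder(im2[120:300,240:520],0,80,0,0,0)]))
```

```text
grip 53.81204784538538 53.736551094831135 42.08251655101776
place True [ 0.6242  0.0073 -0.0262] [0.6234 0.0074]
t 33.0917
grip 44.846124826313165 44.40102733753007 40.7708521242057
place True [ 0.6074 -0.2109 -0.0241] [ 0.6067 -0.2106]
t 40.575
```

View pics/t3.png

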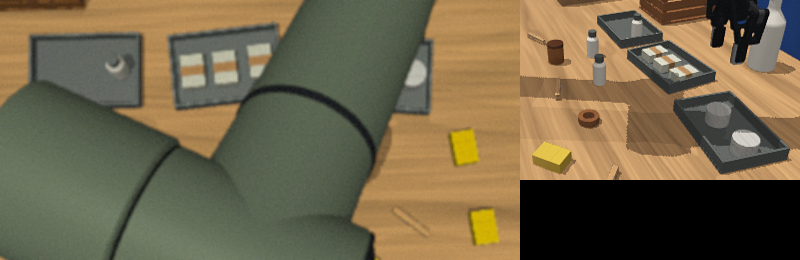

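The soaps sit in a neat row in the middle tray, at about (190..260, 68) in the left half of the picture. The side view shows two tins in the tin tray, at (717,115) and (745,140). Bottles next.

Run:
```python
from h import *
job((.450,.008),0.,.014,.65,"bottle",.05,True)
job((.479,.137),0.,.014,.65,"bottle",-.002,True)
bot.goto_joints([1.073,.326,-.193,1.052,0,1.437])
im=bot.camera("top")[:,:,::-1]; im2=bot.camera("side")[:,:,::-1]
cv2.imwrite("pics/t4.png",np.vstack([cv2.resize(im[85:215,150:470],(800,325)),cv2.resize(im2[110:300,240:640],(579,275)).__class__(0) if 0 else cv2.copyMakeBorder(cv2.resize(im2[110:300,240:520],(405,275)),0,0,0,395,0)]))
```

```text
grip 28.720363692932636 28.917957168895654 39.461357672698796
place True [ 0.6226  0.2935 -0.0142] [0.622  0.2932]
t 48.4917
grip 28.60080916359223 28.659763019508567 39.454548427602276
place True [ 0.6227  0.2414 -0.0142] [0.622  0.2412]
t 55.475
```

View pics/t4.png

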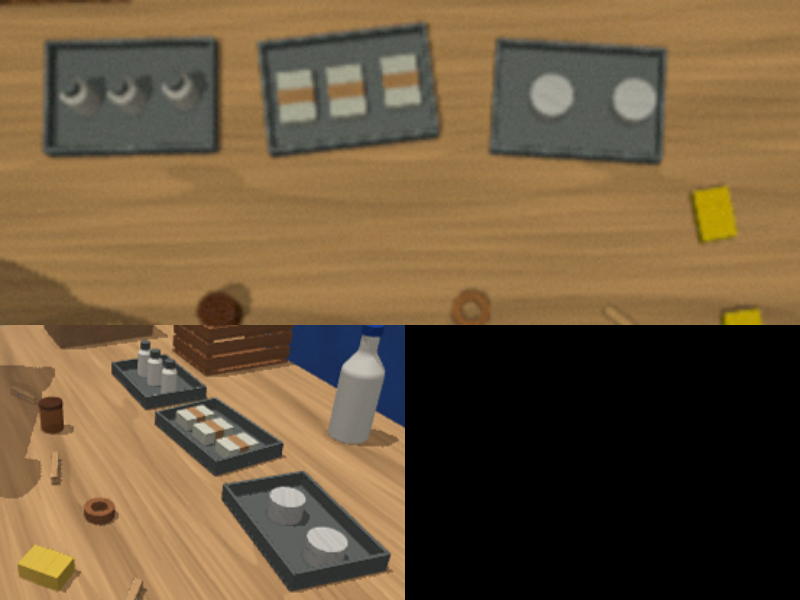

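The final view shows three upright bottles at (80..185,92), three flat soaps at (297..400,90) and two tins at (552,95) and (634,100). The candle and ring have not moved. I'm handing the job in.

```bash
python3 -c "
from cell import bot
print(bot.close_job(),bot.read_clock())"
```

```text
the job is handed in; nothing more can be done
the job is handed in; nothing more can be done
```

I handed the job in at about 57 s of robot time: the final pictures show both soaps, both bottles and the tin in their trays, flat or upright, with the candle, cedar ring and yellow look-alikes not visibly moved; no score was returned.

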